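# Close the locked balance lid and tare

### The job

The sliding lid of the balance's glass draught shield has been left part open, locked where it stands. With your fingertips, press the broad lock button in the lid's recess and keep it held down while you slide the lid towards the keypad until it is fully closed against its stop, then let the button spring up, press the wide tare key once it is closed and take the hand clear. Grip and lift nothing, never press the small round power key, and leave the jar on the pan and everything standing around where it is.

Things in the scene. Friction and masses are not known exactly. Their poses are not given: they have to be found in the camera images.
- balance: Laboratory balance fixed on the table: white body 340 x 210 mm, glass chamber 170 x 184 mm on its rear part (glass to 145 mm high, front glass at x = -85 mm), keypad deck 50 mm high in front. Origin on the table under the chamber's middle; x from -225 mm (keypad's front edge) to +115 mm (rear), z up, y from -105 to +105 mm. The keypad lies towards -x, its tare key on the +y side.
- shield_lid (a joint): Sliding top lid of the chamber, m open: 0 = fully closed against its front stop, 0.090 = fully open; starts 0.058 to 0.090 open. It closes along the balance's -x. With the lock button up a pawl between the teeth of a rack (8 mm pitch, some mm of play) holds it fast; with the button down it slides with about 2 N and stays where it is left.
- lid_recess (a point): Middle of the mouth of the recess in the white cross block (70 mm in x, 180 mm in y) at the lid's front edge, 182 mm above the table, moving with the lid. The recess is 50 x 60 mm (x, y) and holds the lock button; its walls, 10 mm thick in front and behind, can be pushed by the same fingertips that press the button.
- lock_button (a joint): Travel of the lock button, m: 0 = up (locked), 0.010 = fully down. Spring: starts to move at about 4.5 N; 9 N fully down. The lid is free from about 2 mm of travel; press well past that, 5 mm or more, and keep it there. Springs up when let go.
- lock_top (a point): Centre of the top of the lock button: a ribbed grey plate 46 x 56 mm (x, y) in the lid's recess, moving with lid and button. When up, it lies 176 mm above the table, 6 mm below the rim of the recess.
- tare_key (a joint): Travel of the tare key, m: 0 = up, 0.004 = fully down; counts as pressed beyond 0.0025. Spring, 1.4 N at first, 4.2 N fully down.
- tare_key_top (a point): Centre of the top of the tare key: the wide oblong grey key, 24 x 46 mm (x, y), on the keypad, at x = -170, y = +60 mm in the balance's frame, top 57 mm above the table (7 mm above the deck).
- power_key (a joint): Travel of the power key, m: 0 = up, 0.004 = fully down. Not to be pressed.
- power_key_top (a point): Centre of the top of the power key: small round grey key, 18 mm across, at x = -170, y = -70 mm in the balance's frame, 57 mm above the table.
- pan_jar: Small glass jar, 42 mm across, 45 mm high, standing on the balance pan inside the chamber; origin at its underside. To be left alone.
- jar_a: White plastic reagent jar, 68 mm across, 125 mm high, beside the balance; origin at its underside. To be left alone.
- jar_b: White plastic reagent jar, 68 mm across, 110 mm high, beside the balance; origin at its underside. To be left alone.
- jar_c: White plastic reagent jar, 68 mm across, 135 mm high, beside the balance; origin at its underside. To be left alone.
- beaker: Small glass beaker, 52 mm across, 60 mm high, left of the keypad; origin at its underside. To be left alone.
- cal_weight: Steel calibration weight with a knob, 30 mm across, 42 mm high, right of the keypad; origin at its underside. To be left alone.
- spatula: Spatula, 170 mm long, lying on the table to the right of the balance. To be left alone.

How it is judged:
By the outcome, as a careful person would: the job done as asked, in the order asked, and still so for the second after the job is handed in, with the robot touching nothing.
It also fails if it takes over 48 s, if anything falls off the work surface, if the arm or the gripper's body presses on something with over 40 N, if the wrist force passes 120 N, or if a joint passes its speed limit or range.

### The arm

A 6-joint arm with a two-finger parallel gripper is mounted at the origin on the work surface. World frame = base frame: x ahead of the robot, y to its left, z up, the work surface at z = 0. Lengths are in mm, angles in degrees, forces in N, time in s.
With the tool pointing down it reaches from about 325 to 925 mm from the base axis. Payload 3.1 kg.
Tool frame: the origin (TCP) lies at the very end of the fingers, on their centre line; the grasp point (between the pads) lies 19 mm behind it; z points along the fingers, x is the direction in which the jaws open and shut, and the axes are right-handed (so a half turn about z gives the same grasp; the last joint's range is limited). The gripper opens to 85 mm and grips with 20 to 120 N. Pads are 22 mm wide; open, the fingers measure 114 mm over their backs; the gripper's body (76 mm by 85 mm) begins 54 mm behind the grasp point. The pads swing forward as they close: fully open they stand 13 mm farther back than shut.
Start: joints at [-75.298, 12.427, 92.441, -0, 75.132, -6.429], TCP at [225.332, -582.979, 231.3] pointing down, gripper open.
Joint ranges: [-157.48, 157.48], [-44.54, 120.13], [17.64, 146.25], [-64.5, 244.5], [7.68, 150.69], [-147.95, 147.95]. Speed limits (degrees/s): [159.86, 159.86, 180, 180, 180, 180].

### API

Orientations are given as [roll, pitch, yaw] about the fixed x, y, z axes, in that order (R = Rz(yaw) Ry(pitch) Rx(roll)).
In Python, from cell import manip gives the robot as it stands. The module is installed in compiled form; this text tells all that it offers.
- The arm moves only by the tool step_arm, never from a script. Its argument "series" is text: rows parted by semicolons, each of 6 numbers parted by spaces: the shift along the tool's x, y, z in m, then the turn, a rotation vector about the tool's x, y, z in degrees. In form: x y z ax ay az; .... A call has 1 to 10 rows; each row shifts and turns the commanded pose from where the row before left it, along the tool's axes as they then stand; what a row does not reach is not made up. A row lasts 1/10 s, in which the tool goes at most 50 mm and 8.59 degrees, less where a joint would pass 70% of its speed; a pose out of reach is approached as far as the arm can. A call with a gripper value outside its range is refused whole. "fingers" is the finger opening in m, from 0 to 0.0854, set as the call begins (left out, the last holds). The fingers move at their own pace and stop on an object; the grip force is fixed at half the most. Time passes only in rows, so rows that do not move let the fingers close. It gives the time, the measured TCP pose, the force and the opening at its end, in the units of the state.
- manip.sense(): the state, without advancing time (a new reading comes with each control period).
- manip.grab_frame(name): name is "scene" or "top" or "wrist"; returns a dict with "image" (384x512x3 uint8, blue, green, red), "fx", "fy", "cx", "cy" (pixels), "R" (3x3) and "t" (3): a world point X has camera coordinates R X + t. Camera axes: x right, y down, z forward; pixel columns grow to the right and rows downward; lengths in mm; the calibration is good to about 2 mm. A picture is of the moment at which its call begins. There is no depth.
- manip.finish_job(): hands the job in, once; it reports no verdict.
The state is a dict: "time_s": time; "joint_pos": joint angles; "qd": joint speeds; "joint_torque": joint torques, N m; "tool_pos": TCP position; "tool_rot": TCP orientation; "force": force on the tool from outside, world axes, zero at the start; "moment": the same for the moment, N m; "width": opening from 0.0 (shut) to 1.0 (fully open).
Only numpy, scipy, OpenCV 4.12 (cv2) and the standard library are available. Lean on these libraries where they do the work, as an engineer would, in place of code of your own. Each camera call takes 0.05 s, during which the arm holds its last target. There are 200 camera calls.

## Working session

There is one attempt and no reset: what is moved stays moved. The work goes in short steps, Python scripts to look and compute and a tool call to move; the robot and the scene stay as the last step left them, time stands still between calls to the robot, and variables do not carry over. Pictures are saved under pics/ and viewed, on a budget of 10 in all, crops included, one or two more only if the job needs it, and the job is handed in when it is done.

Besides the shell and the picture viewer there is one more tool, called after ">>>" by a JSON object that holds its "op" and its "data", one argument or row to a line. step_arm: Moves the arm, as the interface text tells. Its arguments: {"type":"object","properties":{"series":{"type":"string"},"fingers":{"type":"number"}},"required":["series"]}

```bash
mkdir -p pics; python3 - <<'E'
from cell import manip
import cv2,json,numpy as np
for n in("top","scene"):
    f=manip.grab_frame(n); cv2.imwrite(f"pics/{n}0.png",f["image"])
    np.savez(f"pics/{n}0.npz",**f)
    print(n,f["fx"],f["fy"],f["cx"],f["cy"],np.round(f["R"],3).tolist(),np.round(f["t"],1))
s=manip.sense();print(s["time_s"],s["tool_pos"],s["tool_rot"],s["force"],s["width"])
E
```

```text
top 417.93206388348875 417.93206388348875 259.09878050925664 191.61693778403017 [[-0.029, -0.999, -0.025], [-0.991, 0.032, -0.132], [0.133, 0.021, -0.991]] [  99.8  600.8 1082.4]
scene 446.59832217859537 446.59832217859537 259.0786750248639 189.49635430911104 [[0.996, -0.087, -0.003], [-0.069, -0.761, -0.645], [0.054, 0.643, -0.764]] [-586.5  179.4 1120.1]
0.1 [ 225.12707261 -582.25094462  230.08649631] [-1.79986145e+02  1.25142741e-01 -6.88700303e+01] [-0.48429787 -0.6952009   0.36966414] 1.0042092049900349
```

View pics/top0.png

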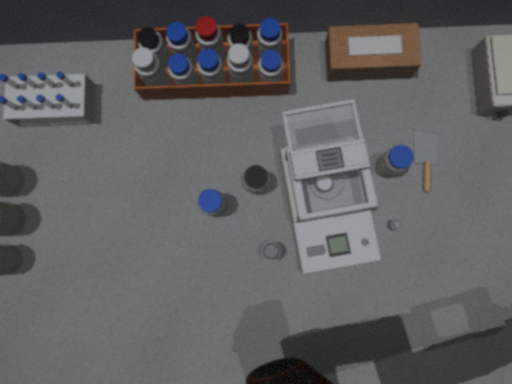

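View pics/scene0.png

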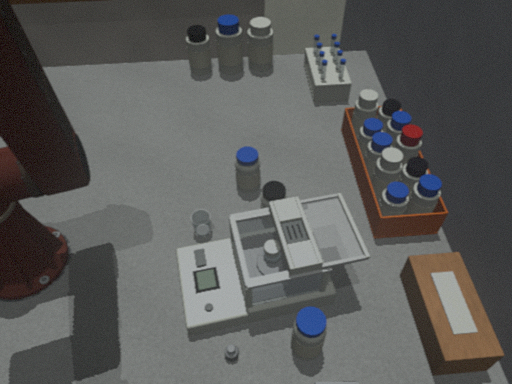

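The top view shows the lock button near (330,158), the tare key at (316,250) and the power key at (365,241). I'll enlarge the crop to read these more precisely.

```bash
cat > h.py <<'E'
import numpy as np
def ray(f,u,v,z):
    R,t=f["R"],f["t"]; c=-R.T@t
    d=R.T@np.array([(u-f["cx"])/f["fx"],(v-f["cy"])/f["fy"],1.0])
    return c+d*(z-c[2])/d[2]
def pix(f,X):
    p=f["R"]@X+f["t"]; return p[:2]/p[2]*f["fx"]+[f["cx"],f["cy"]]
E
python3 - <<'E'
import cv2,numpy as np
from h import *
a=cv2.imread("pics/top0.png")[95:280,270:390]; b=cv2.imread("pics/scene0.png")[180:330,170:370]
a=cv2.resize(a,None,fx=3.2,fy=3.2,interpolation=cv2.INTER_CUBIC);b=cv2.resize(b,None,fx=2,fy=2,interpolation=cv2.INTER_CUBIC)
o=np.zeros((592,384+400,3),np.uint8);o[:a.shape[0],:a.shape[1]]=a;o[:300,384:784]=b
cv2.imwrite("pics/c1.png",cv2.convertScaleAbs(o,alpha=1.3))
f=dict(np.load("pics/top0.npz"));g=dict(np.load("pics/scene0.npz"))
for n,F,u,v,z in[("tare",f,316,250,57),("pow",f,365,241.5,57),("btn",f,330,158,176),("tare s",g,200,257,57),("pow s",g,209,307,57),("btn s",g,295,231,176)]:print(n,ray(F,u,v,z).round(1))
E
```

```text
tare [444.1 -62.2  57. ]
pow [ 462.2 -189.8   57. ]
btn [660.7 -92.6 176. ]
tare s [442.7 -63.   57. ]
pow s [ 462.1 -192.3   57. ]
btn s [659.2 -90.5 176. ]
```

View pics/c1.png

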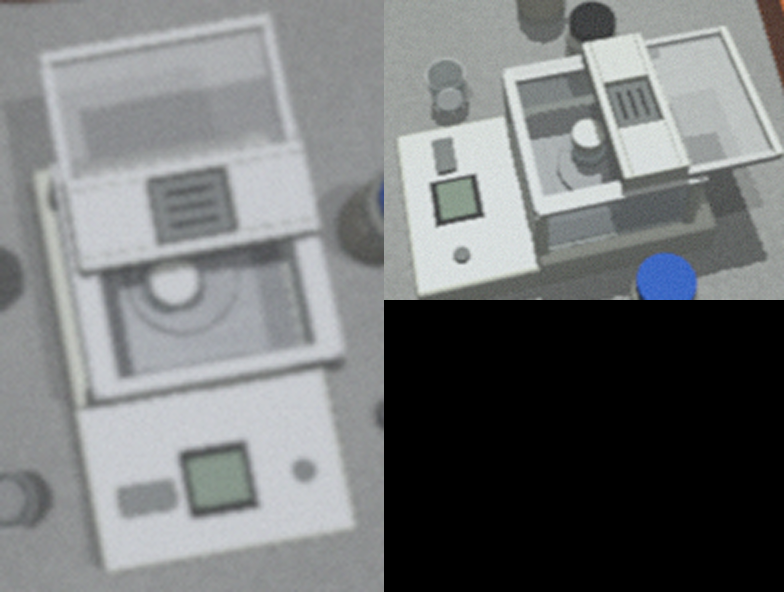

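Both cameras agree:
- Balance yaw is about 8.35°, with the origin near (620,-97).
- The button is at (660,-92), which is by≈0, as it should be.

I'll turn the tool 12.8° so that tool y points along balance -x, then go above the button with the fingers shut.

>>> {"op": "step_arm", "data": {
  "series": "0 0 0 0 0 6.4; 0 0 0 0 0 6.4; -0.03 -0.036 0 0 0 0; -0.03 -0.036 0 0 0 0; -0.03 -0.036 0 0 0 0; -0.03 -0.036 0 0 0 0; -0.03 -0.036 0 0 0 0; -0.03 -0.036 0 0 0 0; -0.03 -0.036 0 0 0 0; -0.03 -0.036 0 0 0 0",
  "fingers": 0
}}

```text
time_s: 1.1
tool_pos: [476.2, -302.0, 230.8]
tool_rot: [180.0, 0.0, -81.7]
force: [0.6, -0.1, 0.4]
width: 0.003
```

>>> {"op": "step_arm", "data": {
  "series": "-0.03 -0.036 0 0 0 0; -0.03 -0.036 0 0 0 0; -0.03 -0.036 0 0 0 0; -0.03 -0.036 0 0 0 0; -0.03 -0.036 0 0 0 0; -0.03 -0.036 0 0 0 0; 0 0 0 0 0 0; 0 0 0 0 0 0"
}}

```text
time_s: 1.9
tool_pos: [663.0, -93.3, 230.2]
tool_rot: [179.9, 0.0, -81.5]
force: [0.9, 0.1, 0.1]
width: 0.002
```

```bash
python3 - <<'E'
from cell import manip
import cv2,numpy as np
from h import *
s=manip.sense();print(s["time_s"],s["tool_pos"],s["tool_rot"],s["force"],s["width"])
f=manip.grab_frame("wrist");np.savez("pics/w1.npz",**f)
g=manip.grab_frame("scene");np.savez("pics/s1.npz",**g)
print(pix(f,np.array([660,-92,176.])),pix(f,s["tool_pos"]))
cv2.imwrite("pics/w1.png",f["image"])
E
```

```text
1.9 [663.01609775 -93.28683217 230.18896053] [ 1.79881496e+02  1.11642926e-02 -8.15307148e+01] [0.8659336  0.09363439 0.09888209] 0.002070584214622577
[251.02176275 217.94388343] [254.05220833 253.72384676]
```

View pics/w1.png

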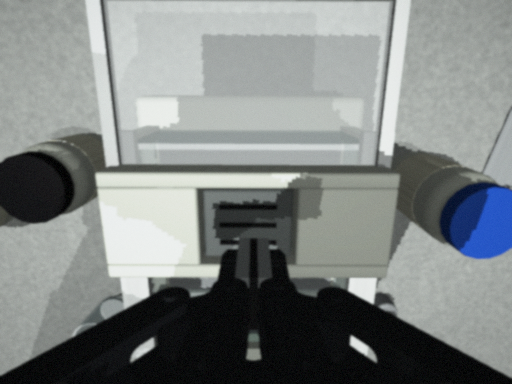

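The wrist view shows the recess at u 200–296, v 188–263, and the block from v 172 to about 268. I'll check those against their known sizes.

```bash
python3 - <<'E'
import numpy as np
from h import *
f=dict(np.load("pics/w1.npz"))
o=np.array([620.3,-97.3]);a=np.radians(8.35);M=np.array([[np.cos(a),np.sin(a)],[-np.sin(a),np.cos(a)]])
for u,v in[(200,225),(296,225),(248,188),(248,263),(150,172),(150,265),(150,277)]:print(u,v,(M@(ray(f,u,v,182)[:2]-o)).round(1))
print(M@(np.array([663,-93.3])-o))
E
```

```text
200 225 [37.7 30.9]
296 225 [ 37.7 -28.2]
248 188 [61.4  1.2]
248 263 [11.6  1.4]
150 172 [71.1 58.7]
150 265 [10.2 64.1]
150 277 [ 1.5 64.8]
[42.82823467 -2.24328216]
```

The recess measures 50 × 59 mm with its centre at bx≈37.5, by≈1, which matches the given size. I'll shift 9 mm to the front and 3 mm to the left, then descend.

>>> {"op": "step_arm", "data": {
  "series": "-0.003 0.009 0 0 0 0; 0 0 0.025 0 0 0; 0 0 0.015 0 0 0; 0 0 0.008 0 0 0; 0 0 0.004 0 0 0; 0 0 0.003 0 0 0; 0 0 0 0 0 0; 0 0 0 0 0 0"
}}

```text
time_s: 2.8
tool_pos: [654.4, -92.8, 177.2]
tool_rot: [-179.9, -0.0, -81.7]
force: [0.4, -0.3, -0.3]
width: -0.003
```

>>> {"op": "step_arm", "data": {
  "series": "0 0 0.002 0 0 0; 0 0 0.002 0 0 0; 0 0 0.002 0 0 0; 0 0 0.002 0 0 0; 0 0 0 0 0 0; 0 0 0 0 0 0"
}}

```text
time_s: 3.4
tool_pos: [654.7, -92.9, 170.3]
tool_rot: [-179.9, -0.1, -81.7]
force: [-2.7, 0.6, 6.5]
width: 0.004
```

6.5 N means about 4.5 mm of travel. I'll press 3 mm deeper.

>>> {"op": "step_arm", "data": {
  "series": "0 0 0.0015 0 0 0; 0 0 0.0015 0 0 0; 0 0 0 0 0 0; 0 0 0 0 0 0"
}}

```text
time_s: 3.8
tool_pos: [655.1, -92.8, 167.9]
tool_rot: [-179.8, -0.1, -81.7]
force: [-1.9, 1.0, 8.6]
width: 0.001
```

Now at about 8 mm of travel. I'll slide gently at 4 mm per row, roughly 40 mm/s.

>>> {"op": "step_arm", "data": {
  "series": "0 0.002 0 0 0 0; 0 0.003 0 0 0 0; 0 0.004 0 0 0 0; 0 0.004 0 0 0 0; 0 0.004 0 0 0 0; 0 0.004 0 0 0 0; 0 0.004 0 0 0 0"
}}

```text
time_s: 4.5
tool_pos: [631.9, -96.2, 168.6]
tool_rot: [-179.6, -0.1, -81.7]
force: [1.5, 1.4, 7.8]
width: -0.001
```

>>> {"op": "step_arm", "data": {
  "series": "0 0.004 0 0 0 0; 0 0.004 0 0 0 0; 0 0.004 0 0 0 0; 0 0.004 0 0 0 0; 0 0.004 0 0 0 0; 0 0 0 0 0 0"
}}

```text
time_s: 5.1
tool_pos: [611.4, -99.2, 168.3]
tool_rot: [-179.7, -0.1, -81.7]
force: [-0.6, 1.7, 7.2]
width: -0.001
```

```bash
python3 - <<'E'
from cell import manip
import cv2,numpy as np
f=manip.grab_frame("wrist");g=manip.grab_frame("scene");np.savez("pics/s2.npz",**g)
cv2.imwrite("pics/m2.png",np.hstack([cv2.resize(f["image"],(400,300)),cv2.resize(g["image"][180:330,170:370],(400,300))]))
s=manip.sense();print(s["time_s"],s["tool_pos"],s["force"])
E
```

```text
5.2 [611.38260813 -99.23186912 168.21892251] [-0.36804873  1.12997654  6.60697998]
```

View pics/m2.png

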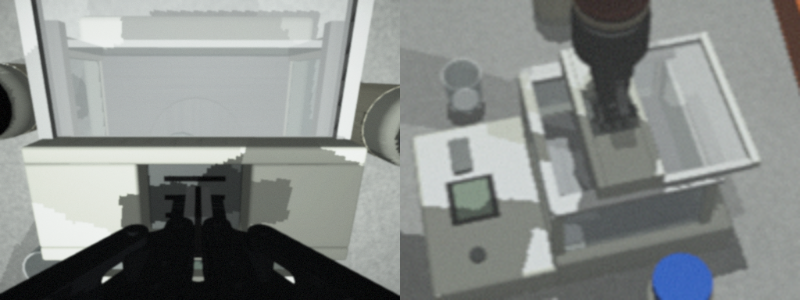

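The lid is moving along with the fingers and the button is still held down. I'll press 1 mm more and carry on sliding.

>>> {"op": "step_arm", "data": {
  "series": "0 0.002 0.001 0 0 0; 0 0.004 0 0 0 0; 0 0.004 0 0 0 0; 0 0.004 0 0 0 0; 0 0.004 0 0 0 0; 0 0 0 0 0 0"
}}

```text
time_s: 5.8
tool_pos: [593.7, -101.7, 167.4]
tool_rot: [-179.7, -0.1, -81.7]
force: [0.1, 1.1, 7.5]
width: 0.001
```

>>> {"op": "step_arm", "data": {
  "series": "0 0.003 0 0 0 0; 0 0.003 0 0 0 0; 0 0.003 0 0 0 0; 0 0 0 0 0 0"
}}

```text
time_s: 6.2
tool_pos: [584.9, -103.1, 167.4]
tool_rot: [-179.6, -0.1, -81.7]
force: [0.5, 1.3, 7.5]
width: -0.001
```

>>> {"op": "step_arm", "data": {
  "series": "0 0.003 0 0 0 0; 0 0.003 0 0 0 0; 0 0.002 0 0 0 0; 0 0 0 0 0 0"
}}

```text
time_s: 6.6
tool_pos: [577.1, -104.2, 167.4]
tool_rot: [-179.6, -0.1, -81.7]
force: [0.2, 2.2, 8.4]
width: 0.005
```

>>> {"op": "step_arm", "data": {
  "series": "0 0.002 0 0 0 0; 0 0.002 0 0 0 0; 0 0.002 0 0 0 0; 0 0 0 0 0 0"
}}

```text
time_s: 7.0
tool_pos: [571.3, -105.0, 167.3]
tool_rot: [-179.6, -0.1, -81.7]
force: [0.4, 1.6, 7.9]
width: 0.004
```

```bash
python3 - <<'E'
from cell import manip
import cv2,numpy as np
f=manip.grab_frame("wrist");g=manip.grab_frame("scene");np.savez("pics/s3.npz",**g);np.savez("pics/w3.npz",**f)
cv2.imwrite("pics/m3.png",np.hstack([cv2.resize(f["image"],(400,300)),cv2.resize(g["image"][180:330,170:370],(400,300))]))
s=manip.sense();print(s["time_s"],s["tool_pos"],s["force"])
E
```

```text
7.1 [ 571.27161297 -105.03803416  167.29333437] [-0.0453973   2.45151813  7.63976056]
```

View pics/m3.png

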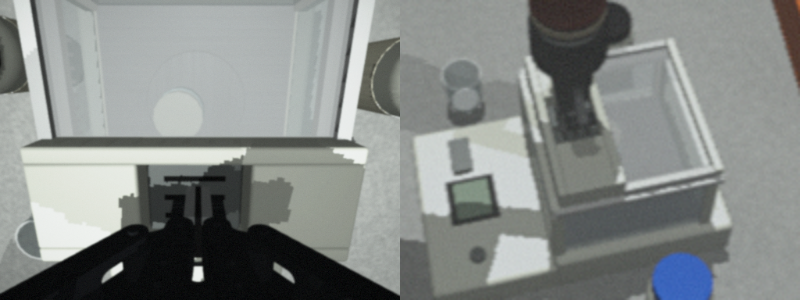

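It's nearly closed, at about bx -47. I'll creep on until the stop is felt.

>>> {"op": "step_arm", "data": {
  "series": "0 0.002 0 0 0 0; 0 0.002 0 0 0 0; 0 0 0 0 0 0"
}}

```text
time_s: 7.4
tool_pos: [567.3, -105.6, 167.3]
tool_rot: [-179.6, -0.1, -81.7]
force: [0.5, 1.3, 8.3]
width: -0.002
```

>>> {"op": "step_arm", "data": {
  "series": "0 0.002 0 0 0 0; 0 0.002 0 0 0 0; 0 0 0 0 0 0"
}}

```text
time_s: 7.7
tool_pos: [565.5, -106.3, 168.2]
tool_rot: [-179.3, -0.1, -81.7]
force: [4.6, 1.7, 8.1]
width: -0.003
```

A stop is felt: 4.6 N, and the tool lags. I'll push on to confirm, while keeping the button down.

>>> {"op": "step_arm", "data": {
  "series": "0 0.002 0.001 0 0 0; 0 0.002 0 0 0 0; 0 0 0 0 0 0; 0 0 0 0 0 0"
}}

```text
time_s: 8.1
tool_pos: [562.0, -107.3, 167.6]
tool_rot: [-179.3, -0.2, -81.7]
force: [5.0, 1.0, 8.3]
width: -0.001
```

>>> {"op": "step_arm", "data": {
  "series": "0 0.002 0 0 0 0; 0 0.002 0 0 0 0; 0 0.002 0 0 0 0; 0 0 0 0 0 0; 0 0 0 0 0 0"
}}

```text
time_s: 8.6
tool_pos: [556.3, -108.5, 167.7]
tool_rot: [-179.3, -0.2, -81.7]
force: [4.7, 0.2, 7.3]
width: -0.0
```

The fingers are now sliding on the plate at a steady friction of about 4.7 N, so the lid is stopped. I'll go on to the front wall for a firm push.

>>> {"op": "step_arm", "data": {
  "series": "0 0.002 0 0 0 0; 0 0.002 0 0 0 0; 0 0.002 0 0 0 0; 0 0 0 0 0 0; 0 0 0 0 0 0"
}}

```text
time_s: 9.1
tool_pos: [555.4, -108.7, 168.0]
tool_rot: [-178.5, -0.3, -81.7]
force: [17.9, 4.2, -0.8]
width: 0.002
```

The front wall is met at 18 N with the lid solid. Dragging back while pressed could reopen it, so I'll lift straight up under the forward load. Once the button is up I'll back off the wall and clear.

>>> {"op": "step_arm", "data": {
  "series": "0 0 -0.003 0 0 0; 0 0 -0.003 0 0 0; 0 0 -0.003 0 0 0; 0 0 -0.003 0 0 0; 0 0 0 0 0 0; 0 -0.004 0 0 0 0; 0 -0.004 0 0 0 0; 0 0 -0.01 0 0 0; 0 0 -0.02 0 0 0; 0 0 -0.02 0 0 0"
}}

```text
time_s: 10.1
tool_pos: [551.5, -107.2, 224.8]
tool_rot: [179.8, 0.1, -81.7]
force: [-0.3, -0.4, 0.3]
width: 0.003
```

```bash
python3 - <<'E'
from cell import manip
import cv2,numpy as np
f=manip.grab_frame("wrist");g=manip.grab_frame("scene");np.savez("pics/s4.npz",**g);np.savez("pics/w4.npz",**f)
cv2.imwrite("pics/m4.png",np.hstack([cv2.resize(f["image"],(400,300)),cv2.resize(g["image"][180:330,170:370],(400,300))]))
s=manip.sense();print(s["time_s"],s["tool_pos"],s["tool_rot"],s["force"])
E
```

```text
10.2 [ 554.38267848 -108.09092021  228.5160978 ] [-1.79744823e+02 -1.42551031e-01 -8.16674565e+01] [0.09865128 0.3407837  0.29100027]
```

View pics/m4.png

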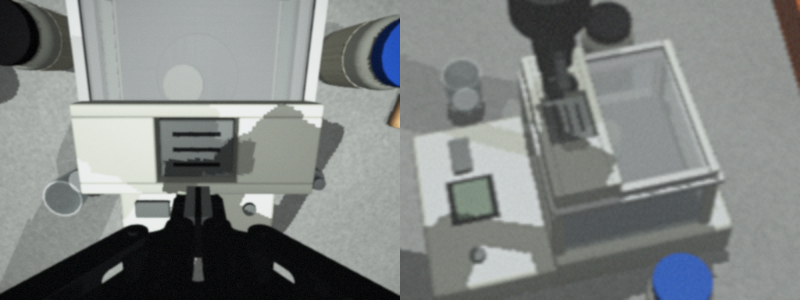

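The lid sits flush at the front and the button is up. I'll go over the tare key: tool x -61 mm, tool y +103 mm.

>>> {"op": "step_arm", "data": {
  "series": "-0.02 0.034 0 0 0 0; -0.02 0.034 0 0 0 0; -0.021 0.035 0 0 0 0; 0 0 0.04 0 0 0; 0 0 0.04 0 0 0; 0 0 0.04 0 0 0; 0 0 0.02 0 0 0; 0 0 0 0 0 0; 0 0 0 0 0 0"
}}

```text
time_s: 11.1
tool_pos: [441.4, -61.9, 84.8]
tool_rot: [179.9, 0.0, -81.7]
force: [-0.3, -0.1, 0.5]
width: -0.001
```

```bash
python3 - <<'E'
from cell import manip
import cv2,numpy as np
from h import *
f=manip.grab_frame("wrist");g=manip.grab_frame("top")
cv2.imwrite("pics/m5.png",np.hstack([cv2.resize(f["image"],(400,300)),cv2.resize(g["image"][95:290,250:400],(230,300))]))
s=manip.sense();print(s["time_s"],s["tool_pos"],s["tool_rot"],s["force"]);k=.78125
print(pix(f,np.array([443.4,-62.6,57]))*k,pix(f,s["tool_pos"])*k)
w=dict(np.load("pics/w4.npz"));o=np.array([620.3,-97.3]);a=np.radians(8.35);M=np.array([[np.cos(a),np.sin(a)],[-np.sin(a),np.cos(a)]])
for v in(118,182,104,192):print(v,M@(ray(w,195*1.28,v*1.28,182)[:2]-o))
E
```

```text
11.2 [443.36086361 -62.47569315  86.65355379] [-1.79867490e+02 -6.53113865e-02 -8.16718935e+01] [ 0.51890377 -0.39034886  0.38648522]
[199.78019548 177.58159331] [199.94971752 196.8397762 ]
118 [-27.88173201   2.63895422]
182 [-77.60895176   2.85368657]
104 [-17.94464062   2.59604382]
192 [-86.08525151   2.89028897]
```

View pics/m5.png

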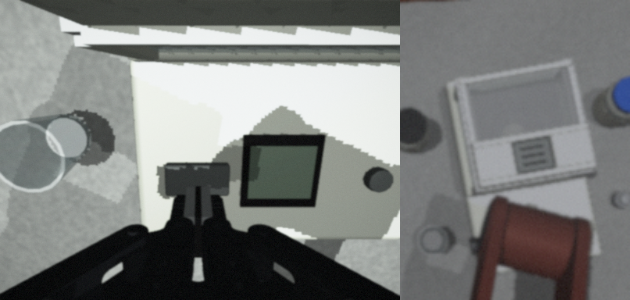

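The tare key is at about (197,178) in the left half, and the prediction was (200,178), so the tool is centred over it. The lid block measures bx -86 to -18, which agrees with closed. I'll press now.

>>> {"op": "step_arm", "data": {
  "series": "0 0 0.015 0 0 0; 0 0 0.008 0 0 0; 0 0 0.004 0 0 0; 0 0 0.002 0 0 0; 0 0 0.002 0 0 0; 0 0 0.002 0 0 0; 0 0 0 0 0 0; 0 0 0 0 0 0"
}}

```text
time_s: 12.0
tool_pos: [442.3, -62.1, 53.0]
tool_rot: [180.0, -0.0, -81.7]
force: [-2.9, 1.5, 5.8]
width: 0.0
```

5.8 N at z = 53 means the key is fully down. I'll lift off and take the hand clear.

>>> {"op": "step_arm", "data": {
  "series": "0 0 -0.004 0 0 0; 0 0 -0.01 0 0 0; 0 0 -0.03 0 0 0; 0 0 -0.04 0 0 0; 0 0 -0.04 0 0 0; 0 0 -0.04 0 0 0; 0 0 -0.04 0 0 0; 0.03 0.03 0 0 0 0; 0.03 0.03 0 0 0 0; 0.03 0.03 0 0 0 0"
}}

```text
time_s: 13.0
tool_pos: [365.7, -165.0, 257.7]
tool_rot: [-179.9, -0.1, -81.6]
force: [0.3, -0.1, -0.3]
width: 0.002
```

>>> {"op": "step_arm", "data": {
  "series": "0.03 0 0 0 0 0; 0.03 0 0 0 0 0; 0.03 0 0 0 0 0; 0.03 0 0 0 0 0; 0.03 0 0 0 0 0; 0.03 0 0 0 0 0; 0 0 0 0 0 0; 0 0 0 0 0 0; 0 0 0 0 0 0"
}}

```text
time_s: 13.9
tool_pos: [392.1, -341.4, 256.3]
tool_rot: [-180.0, 0.0, -81.6]
force: [-0.3, -0.2, 0.2]
width: -0.001
```

```bash
python3 - <<'E'
from cell import manip
import cv2,numpy as np
f=manip.grab_frame("top");g=manip.grab_frame("scene")
cv2.imwrite("pics/m6.png",np.hstack([cv2.resize(f["image"][90:290,190:440],(400,320)),cv2.resize(g["image"][130:370,130:430],(400,320))]))
s=manip.sense();print(s["time_s"],s["tool_pos"],s["force"],np.abs(s["qd"]).max())
E
```

```text
14.0 [ 392.17554311 -341.22986962  256.39518984] [ 0.34207649 -0.30444654  0.32202845] 0.26766721066865135
```

View pics/m6.png

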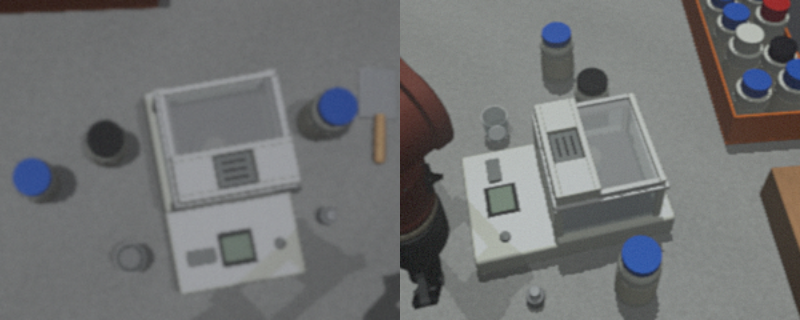

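Both views show the lid closed, the jars, beaker, weight and spatula in place, and the hand clear. Handing in.

```bash
python3 -c "
from cell import manip
print(manip.finish_job())"
```

```text
the job is handed in; nothing more can be done
None
```

The lid is closed, the tare key has been pressed and the hand is clear. I handed the job in at about 14 s of the 48 s allowed; it gives no verdict.

- **Lid:** I pressed the lock button about 8 mm down with shut fingertips and slid the lid about 90 mm towards the keypad until it met its stop. An 18 N push on the recess's front wall confirmed the stop. I then lifted straight up under that push, so the button sprang up with the lid still closed.
- **Tare key:** I pressed it once, fully down (5.8 N at z = 53 mm), then moved the hand away.
- **Last checks:**
  - The lid's cross block measured x = -86 to -18 mm in the balance's frame. Its front edge is at the front glass (-85 mm), as expected when closed.
  - The jars, beaker, weight and spatula look unmoved in the final views.
  - The jar on the pan is hidden or too faint to see in the last pictures. Nothing went near it.
  - The power key was not touched, and the wrist force read about zero at the end.
- **Disagreements:** The first estimate of the button's centre was about 3 mm off the close-up wrist view, and I corrected it before pressing. Near the stop the fingers slid about 9 mm over the button before reaching the wall, with the button still held down.

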